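Chock a rolling pin on a sloping drainer

TASK

Lay the small rolling pin to dry across the middle of the sloping drainer board so that it stays put. First set the U-shaped wooden chock on the board, just downhill of the middle and square to the slope, its two toes pointing uphill; then lay the pin on the board just uphill of the toes and let go of it only once it is up against them, setting it down rather than dropping it. Leave the striped mug standing where it is.

Things in the scene. Friction and masses are not known exactly. Their poses are not given: they have to be found in the camera images.
- drainer: Dark wooden drainer board on feet, fixed, 250 mm along the slope, 220 mm wide, thin dark lines down the slope. Origin at worktop height under its middle; z vertical, +x level and pointing uphill (roughly away from the robot), y across. Its flat top slopes 7 degrees: at x uphill of the origin it is 38 mm + 0.123 x above the worktop (23 mm at the low end, 53 mm at the high end).
- chock: Loose brown wooden chock, 0.2 kg, U-shaped from above, 70 x 130 mm (x, y), 22 mm high. Origin: centre of underside; z up. Cross bar 16 mm wide along y, centred at x = -27 mm (grip it across there). Two toes 30 mm wide (y = +-50 mm, 70 mm gap, room for a finger) reach x = +35 mm, ends bevelled 60 degrees steep. Starts on the worktop left or right of the board, toes roughly away from the robot.
- chock_toes (a point): Point on the chock's underside midway between the tips of its toes, 35 mm along +x from the chock's origin. A pin resting against both toes on the same surface has its axis 13 mm farther along +x (48 mm from the chock's origin) and 22.5 mm above the surface.
- pin: Loose small pale wooden rolling pin, 0.2 to 0.36 kg: barrel 45 mm in diameter, 130 mm long, a thin turned handle at each end, 200 mm over all. Origin at its middle, on its axis; y runs along the pin, the other axes turn as it rolls. Starts lying on the worktop on the other side of the board from the chock, roughly crosswise to the robot; rolls freely.
- mug: Pale mug with yellow stripes, 86 x 120 x 101 mm, standing on the worktop behind and left of the board; origin under the middle of its outline, handle included. Not to be moved. (Also about: small jars, a tin, a lemon, a teaspoon; on the right, from y = -0.25 m on and beyond x = 0.53 m, a microwave 0.29 m high, to be kept clear of.)

How it is judged:
On the way, in this order (a step that is already met when the one before it is completed fails the run):
1. the chock lies on the board just downhill of the middle, toes uphill, let go, before the pin is laid on the board (x of chock in the frame of drainer between -0.088 and -0.008 m and y of chock in the frame of drainer between -0.035 and 0.035 m and x of chock_toes in the frame of drainer between -0.053 and 0.027 m and y of chock_toes in the frame of drainer between -0.045 and 0.045 m and contact force between chock and drainer above 0.2 N and angle between chock's own z axis and vertical below 0.22 rad and angle between the y axis of chock and the y axis of drainer, either way round below 0.22 rad and contact force between chock and the fingers below 0.05 N and linear speed of chock below 0.03 m/s and contact force between pin and drainer below 0.01 N), for 0.2 s.
2. the pin, still held, is up against the toes (within 18 mm) and parallel to the chock (contact force between pin and the fingers above 0.5 N and x of pin in the frame of chock between 0.034 and 0.066 m and y of pin in the frame of chock between -0.03 and 0.03 m and z of pin in the frame of chock between 0.012 and 0.038 m and angle between the y axis of pin and the y axis of chock, either way round below 0.2 rad), for 0.1 s.
At the end, for the whole second after the job is handed in: Chock flat on the board, toes uphill, square within 12 deg, its origin 8 to 88 mm downhill of the middle, within 35 mm sideways. Pin on the board against the toes, parallel within 11 deg, within 35 mm of the chock's centre line and 45 mm of the board's middle. Both released, at rest (x of chock in the frame of drainer between -0.088 and -0.008 m and y of chock in the frame of drainer between -0.035 and 0.035 m and x of chock_toes in the frame of drainer between -0.053 and 0.027 m and y of chock_toes in the frame of drainer between -0.045 and 0.045 m and contact force between chock and drainer above 0.2 N and angle between chock's own z axis and vertical below 0.22 rad and angle between the y axis of chock and the y axis of drainer, either way round below 0.22 rad and x of pin in the frame of chock between 0.038 and 0.057 m and y of pin in the frame of chock between -0.035 and 0.035 m and z of pin in the frame of chock between 0.015 and 0.03 m and angle between the y axis of pin and the y axis of chock, either way round below 0.2 rad and contact force between pin and chock above 0.03 N and contact force between pin and drainer above 0.3 N and x of pin in the frame of drainer between -0.045 and 0.045 m and y of pin in the frame of drainer between -0.045 and 0.045 m and linear speed of each of pin, chock below 0.02 m/s and angular speed of pin below 0.5 rad/s); the robot touches nothing.
It fails at once if the pin is dropped or runs away: loose and moving faster than 0.45 m/s (contact force between pin and the fingers below 0.01 N and linear speed of pin above 0.45 m/s).
It fails at once if the striped mug is knocked over or moved by more than 30 mm (angle between mug's own z axis and vertical above 0.5 rad or distance of mug from where it was at the start of the episode above 0.03 m).
It also fails if it takes over 72 s, if anything falls off the work surface, if the arm or the gripper's body presses on something with over 40 N, if the wrist force passes 120 N, or if a joint passes its speed limit or range.

ROBOT

A 6-joint arm with a two-finger parallel gripper is mounted at the origin on a cart in front of the work surface, level with it; the furniture and walls round the work are solid. World frame = base frame: x ahead of the robot, y to its left, z up, the work surface at z = 0. Lengths are in m, angles in rad, forces in N, time in s.
With the tool pointing down it reaches from about 0.35 to 0.975 m from the base axis. Payload 4.9 kg.
Tool frame: the origin (TCP) lies between the finger pads; the fingertips stand 25 mm ahead of it and the grasp point (between the pads) lies 6 mm ahead of it (manip.tcp_to_tips is the z of the fingertips in the tool frame, in m); z points along the fingers, y is the line along which they close (so a half turn about z gives the same grasp; the last joint's range is limited). The gripper opens to 85 mm and grips with 20 to 120 N. Pads are 22 mm wide; open, the fingers measure 114 mm over their backs; the gripper's body (76 mm by 85 mm) begins 54 mm behind the grasp point. The pads swing forward as they close: fully open they stand 13 mm farther back than shut.
Start: joints at [-1.327, 0.053, 1.613, -0, 1.476, -0.119], TCP at [0.222, -0.584, 0.256] pointing down, gripper open.
Joint ranges: [-3.01, 3.01], [-1.01, 2.22], [0.06, 2.58], [-1.02, 4.17], [0.09, 2.62], [-3.14, 3.14]. Speed limits (rad/s): [2.57, 2.57, 3.14, 3.14, 3.14, 3.14].

INTERFACE

Orientations are given as a unit quaternion [w, x, y, z].
In Python, from plant import manip gives the robot as it stands. The module is installed in compiled form; this text tells all that it offers.
- The arm moves only by the tool arm_command, never from a script. Its argument "moves" is a list of rows, each a list of 3 entries, a list of its own where there are three numbers: the opening, from -1 (shut) to 1 (fully open), then the shift along the tool's x, y, z in units of 0.15 m (1.0 is 0.15 m), then the turn about the tool's z in units of 2 pi rad (1.0 is 2 pi rad). A call has 1 to 20 rows; each row is the pose to reach, as a shift and turn from the pose commanded when the call began, along the tool's axes at that moment, turning the shorter way round; what a row does not reach only later rows make up. A row lasts 1/12 s, in which the tool goes at most 41.7 mm and 7.16 degrees, less where a joint would pass 70% of its speed; a pose out of reach is approached as far as the arm can. A call with a number of a shift or a turn outside -1 to 1 is refused whole. A call with a gripper value outside its range is refused whole. The fingers move at their own pace and stop on an object; the grip force is fixed at half the most. Time passes only in rows, so rows that repeat a pose let the fingers close. It gives the time, the measured TCP pose, the force, the opening and the grip force at its end, in the units of the state.
- manip.state(): the state, without advancing time (a new reading comes with each control period).
- manip.grab_frame(name): name is "scene" or "top" or "wrist"; returns a dict with "frame" (384x512x3 uint8, red, green, blue), "fx", "fy", "cx", "cy" (pixels), "R" (3x3) and "t" (3): a world point X has camera coordinates R X + t. Camera axes: x right, y down, z forward; pixel columns grow to the right and rows downward; lengths in m; the calibration is good to about 2 mm. A picture is of the moment at which its call begins. There is no depth.
- manip.job_done(): hands the job in; it is judged then, once.
Trained networks look in a picture, given as the dict that the camera call returned (one of the last four; its "shot" number tells which), for a name from the list of things; names that differ only in an ending like _2 or _b are one class to them, and where a whole thing is asked for, a point or a joint stands for the part that bears it (a point fixed in the world has none). Each returns a list of dicts, best first, with "confidence" (0 to 1); they miss things now and then, are a little off and sometimes report something else, mostly with a low value. They report only what shows in the picture. A call takes as long as a camera call.
- manip.search_frame(picture, target): "extent" ([left, top, right, bottom] in pixels, round what is visible of it).
The state is a dict: "time": time; "joint_pos": joint angles; "joint_vel": joint speeds; "joint_efforts": joint torques, N m; "tool_pos": TCP position; "tool_rot": TCP orientation; "contact_force": force on the tool from outside, world axes, zero at the start; "ft_torque": the same for the moment, N m; "gripper_width": opening from 0.0 (shut) to 1.0 (fully open); "grasp_force": force on a finger pad.
Only numpy, scipy, OpenCV 4.12 (cv2) and the standard library are available. Lean on these libraries where they do the work, as an engineer would, in place of code of your own. Each camera call takes 0.05 s, during which the arm holds its last target. There are 200 camera calls.

## Working session

There is one attempt and no reset: what is moved stays moved. The work goes in short steps, Python scripts to look and compute and a tool call to move; the robot and the scene stay as the last step left them, time stands still between calls to the robot, and variables do not carry over. Pictures are saved under pics/ and viewed, at most 10 in all, crops included, and the job is handed in when it is done.

Besides the shell and the picture viewer there is one more tool, called after "Request:" as name(argument=value, ...), one argument or row to a line, values as JSON. arm_command: Moves the arm, as the interface text tells. Shifts and turns lie within -1 to 1; 1 stands for 0.15 m of shift or 2 pi rad of turn. Its arguments: {"type":"object","properties":{"moves":{"type":"array"}},"required":["moves"]}

```bash
mkdir -p pics; cat > h.py <<'E'
import numpy as np, cv2
from plant import manip
from scipy.spatial.transform import Rotation as Rn
def ray(p,u,v):
    d=np.array([(u-p['cx'])/p['fx'],(v-p['cy'])/p['fy'],1.]); R=np.array(p['R']);t=np.array(p['t'])
    return -R.T@t, R.T@d
def at_z(p,u,v,z):
    c,d=ray(p,u,v); return c+d*(z-c[2])/d[2]
def proj(p,X):
    q=np.array(p['R'])@np.array(X)+np.array(p['t']); return np.array([p['fx']*q[0]/q[2]+p['cx'],p['fy']*q[1]/q[2]+p['cy']])
def tri(*a):
    A=np.zeros((3,3));b=np.zeros(3)
    for p,u,v in a:
        c,d=ray(p,u,v);d=d/np.linalg.norm(d);M=np.eye(3)-np.outer(d,d);A+=M;b+=M@c
    return np.linalg.solve(A,b)
def save(p,n,box=None,s=1):
    f=p['frame'][:,:,::-1]
    if box: f=f[box[1]:box[3],box[0]:box[2]]
    cv2.imwrite('pics/'+n+'.png',cv2.resize(f,None,fx=s,fy=s,interpolation=cv2.INTER_CUBIC))
E
python3 - <<'E'
from h import *
import pickle
P={n:manip.grab_frame(n) for n in('scene','top','wrist')}
pickle.dump(P,open('p0.pkl','wb'))
for n in('scene','top'):
    save(P[n],n,s=1.5)
    print(n,P[n]['fx'],-np.array(P[n]['R']).T@np.array(P[n]['t']))
    for k in('drainer','chock','pin','mug'):
        print(k,[(np.round(r['extent']),round(r['confidence'],2)) for r in manip.search_frame(P[n],k)[:2]])
s=manip.state();print(s['tool_pos'],s['tool_rot'],s['contact_force'])
E
```

```text
scene 377.82470359228245 [-0.09166619  0.52069253  0.952522  ]
drainer [(array([213., 155., 309., 234.]), 0.93)]
chock []
pin [(array([143., 184., 172., 227.]), 0.46)]
mug [(array([141., 183., 173., 226.]), 0.75)]
top 373.3765800150814 [0.46270041 0.02090367 1.18147937]
drainer [(array([218., 148., 304., 241.]), 0.61)]
chock [(array([132., 203., 176., 241.]), 0.97)]
pin [(array([321., 227., 381., 258.]), 0.9)]
mug [(array([145., 131., 178., 170.]), 0.97)]
[ 0.22182024 -0.58429348  0.25630395] [3.72985434e-06 9.83589481e-01 1.80420985e-01 1.77542598e-05] [-0.18268975  1.80191172 -0.29391756]
```

View pics/top.png

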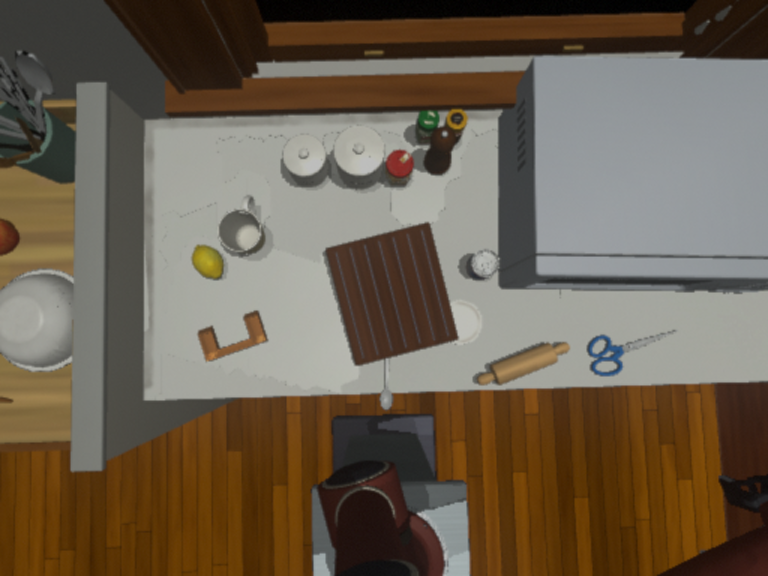

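View pics/scene.png

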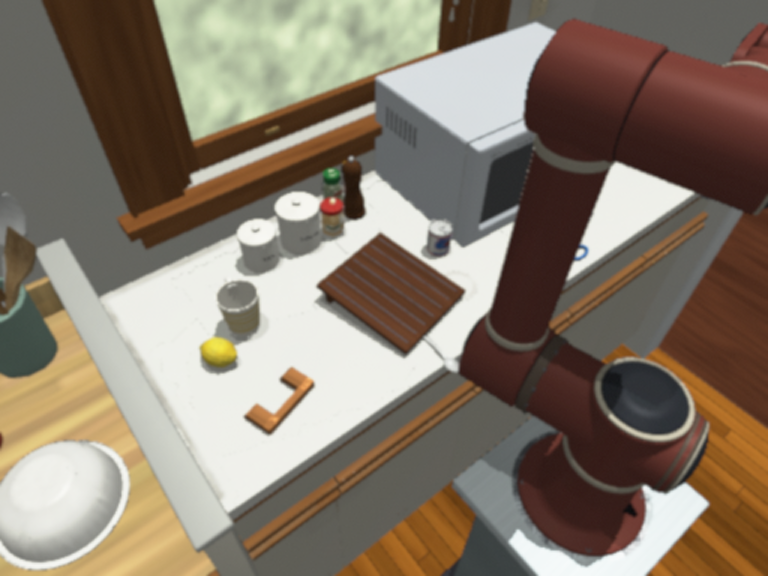

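The top view (1.5x) shows the board with corners about (327,248), (430,224), (457,340) and (357,364). The chock is on the left at about (235,337) with its toes away from the robot. The pin is on the right at about (524,364), and the mug is at (240,231). In the scene view the pin is hidden by the arm.

```bash
cat >> h.py <<'E'
def blob(p,c,r=45,dark=False):
    f=p['frame'];h=cv2.cvtColor(f,cv2.COLOR_RGB2HSV)
    if dark: m=(h[...,2]<125)&(h[...,1]>50)
    else: m=(h[...,0]<22)&(h[...,1]>90)&(h[...,2]>80)
    m=m.astype(np.uint8)
    k=np.zeros_like(m);cv2.circle(k,tuple(int(x) for x in c),r,1,-1);m*=k
    m=cv2.morphologyEx(m,cv2.MORPH_CLOSE if dark else cv2.MORPH_OPEN,np.ones((5,5) if dark else (2,2)))
    n,l,s,ce=cv2.connectedComponentsWithStats(m)
    i=1+np.argmax(s[1:,4]);cs,_=cv2.findContours((l==i).astype(np.uint8),cv2.RETR_EXTERNAL,cv2.CHAIN_APPROX_NONE)
    c=max(cs,key=cv2.contourArea);return c[:,0,:].astype(float),s[i,4],m
E
python3 - <<'E'
from h import *
import pickle
P=pickle.load(open('p0.pkl','rb'));p=P['top'];q=P['scene']
def rect(p,c,z,**k):
    co,a,m=blob(p,c,**k)
    w=np.array([at_z(p,u,v,z)[:2] for u,v in co],np.float32)*1000
    return a,cv2.minAreaRect(w),cv2.minAreaRect(co.astype(np.float32))
print('chock',rect(p,(155,225),.018,r=35))
print('pin',rect(p,(350,242),.022,r=40))
print('drainer',rect(p,(261,196),.038,dark=True,r=75))
# two-view heights: corners read off the pictures (1.5x)
for n,a,b in(('board farleft',(327,248),(319,286)),('board farright',(430,224),(380,235)),('board nearright',(457,340),(463,293)),('board nearleft',(357,364),(405,350)),('chock barL near',(209,360),(269,432)),('chock barR near',(267,342),(313,384))):
    print(n,tri((p,a[0]/1.5,a[1]/1.5),(q,b[0]/1.5,b[1]/1.5)).round(3))
w=P['wrist'];T=manip.state();Rt=Rn.from_quat(np.roll(T['tool_rot'],-1)).as_matrix()
print('cam in tool',Rt.T@(-np.array(w['R']).T@np.array(w['t'])-T['tool_pos']), (np.array(w['R'])@Rt).round(2),w['fx'])
print(Rt.round(3))
E
```

```text
chock (np.int32(497), ((462.4219055175781, 313.18560791015625), (63.825294494628906, 130.1206817626953), 17.376937866210938), ((155.26548767089844, 224.9087371826172), (20.568683624267578, 42.46723556518555), 71.02959442138672))
pin (np.int32(962), ((304.31500244140625, -260.9715576171875), (159.41880798339844, 66.46385192871094), 88.24626159667969), ((343.0, 271.0), (22.0, 52.0), 90.0))
drainer (np.int32(5684), ((543.72216796875, -16.617141723632812), (247.14759826660156, 220.19015502929688), 12.630428314208984), ((261.0111999511719, 195.48098754882812), (80.2733154296875, 71.12152862548828), 75.52970886230469))
board farleft [0.637 0.11  0.041]
board farright [ 0.684 -0.1    0.038]
board nearright [ 0.444 -0.149  0.012]
board nearleft [0.4   0.059 0.021]
chock barL near [0.417 0.366 0.008]
chock barR near [0.451 0.246 0.01 ]
cam in tool [ 7.12548743e-02 -4.10125439e-05 -1.16891067e-01] [[ 0.    1.    0.  ]
 [-0.96  0.   -0.28]
 [-0.28 -0.    0.96]] 319.57842609803237
[[ 0.935  0.355  0.   ]
 [ 0.355 -0.935 -0.   ]
 [ 0.     0.    -1.   ]]
```

Request:
arm_command(
  moves=[
    [1,[0.37,-0.42,0],0],
    [1,[0.73,-0.84,0],0],
    [1,[0.73,-0.84,0],0],
    [1,[0.73,-0.84,0],0],
    [1,[0.73,-0.84,0],0],
    [1,[0.73,-0.84,0],0],
  ],
)

```text
time: 1.05
tool_pos: [0.2801, -0.4261, 0.2565]
tool_rot: [0.001, 0.983, 0.182, 0.0]
contact_force: [0.4, -0.6, 0.5]
gripper_width: 1.0
grasp_force: 0.0
```

Request:
arm_command(
  moves=[
    [1,[0.37,-0.42,0],0],
    [1,[0.73,-0.84,0],0],
    [1,[0.73,-0.84,0],0],
    [1,[0.73,-0.84,0],0],
    [1,[0.73,-0.84,0],0],
    [1,[0.73,-0.84,0],0],
    [1,[0.73,-0.84,0],0],
  ],
)

```text
time: 1.63
tool_pos: [0.3372, -0.272, 0.2568]
tool_rot: [0.001, 0.984, 0.18, 0.0]
contact_force: [0.2, -1.0, 0.5]
gripper_width: 0.997
grasp_force: 0.0
```

```bash
cat >> h.py <<'E'
def plan(X,yaw,show=True):
    "tool shift and turn (interface units) to bring the TCP to X, tool y at world yaw deg (mod 180)"
    s=manip.state();R=Rn.from_quat(np.roll(s['tool_rot'],-1)).as_matrix()
    d=R.T@(np.array(X)-s['tool_pos'])/.15
    cur=np.degrees(np.arctan2(R[1,1],R[0,1]));t=-((yaw-cur+90)%180-90)/360
    print('shift',d.round(3),'turn',round(t,4),'| pos',np.round(s['tool_pos'],4),'yaw',round(cur,2),'F',np.round(s['contact_force'],2),'w',round(s['gripper_width'],3),'g',round(s['grasp_force'],1),'t',round(s['time'],2))
E
python3 - <<'E'
from h import *
import pickle
p=manip.grab_frame('wrist');pickle.dump(p,open('w1.pkl','wb'));save(p,'w1')
print([(np.round(r['extent']),round(r['confidence'],2)) for r in manip.search_frame(p,'pin')[:2]])
plan([.437,.1,.2],17.4)
E
```

```text
[(array([187.,  98., 372., 139.]), 0.89)]
shift [ 1.501 -2.087  0.376] turn -0.2409 | pos [ 0.3368 -0.2724  0.2565] yaw -69.33 F [-0.9  -0.97  0.53] w 1.001 g 0.0 t 1.73
```

View pics/w1.png

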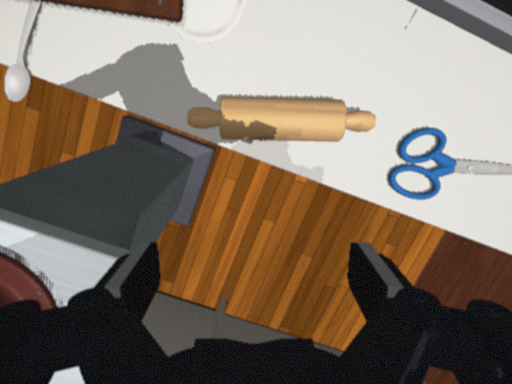

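The wrist view shows the pin's barrel from (220,118) to (346,121), lying close to the worktop's front edge and nearly horizontal in the image. I'll measure it more closely later; the chock comes first.

Request:
arm_command(
  moves=[
    [1,[0.25,-0.33,0],-0.02],
    [1,[0.5,-0.66,0],-0.04],
    [1,[0.75,-1.0,0],-0.06],
    [1,[0.75,-1.0,0],-0.08],
    [1,[0.75,-1.0,0],-0.1],
    [1,[0.75,-1.0,0],-0.12],
    [1,[0.75,-1.0,0],-0.14],
    [1,[0.75,-1.0,0],-0.16],
    [1,[0.75,-1.0,0],-0.18],
    [1,[0.75,-1.0,0],-0.2],
    [1,[0.75,-1.0,0],-0.22],
    [1,[0.75,-1.0,0],-0.241],
    [1,[0.75,-1.0,0],-0.241],
    [1,[0.75,-1.0,0],-0.241],
  ],
)

```text
time: 2.9
tool_pos: [0.3891, -0.0919, 0.2563]
tool_rot: [-0.0, 0.593, 0.805, -0.0]
contact_force: [0.3, 0.8, -0.5]
gripper_width: 1.003
grasp_force: 0.0
```

```bash
python3 - <<'E'
from h import *
plan([.437,.26,.2],17.4)
E
```

```text
shift [2.145 1.002 0.375] turn -0.0003 | pos [ 0.3891 -0.0919  0.2563] yaw 17.29 F [ 0.35  0.76 -0.47] w 1.003 g 0.0 t 2.9
```

Request:
arm_command(
  moves=[
    [1,[0.27,0.12,0],0],
    [1,[0.54,0.25,0],0],
    [1,[0.8,0.37,0],0],
    [1,[1,0.47,0],0],
    [1,[1,0.47,0],0],
  ],
)

```text
time: 3.32
tool_pos: [0.4112, 0.0788, 0.2564]
tool_rot: [-0.001, 0.589, 0.808, 0.001]
contact_force: [-0.7, 0.4, -0.1]
gripper_width: 0.995
grasp_force: 0.0
```

Request:
arm_command(
  moves=[
    [1,[0.27,0.12,0],0],
    [1,[0.54,0.25,0],0],
    [1,[0.8,0.37,0],0],
    [1,[0.9,0.47,0],0],
    [1,[0.9,0.47,0],0],
    [1,[0.9,0.47,0],0],
  ],
)

```text
time: 3.82
tool_pos: [0.438, 0.2238, 0.2559]
tool_rot: [-0.0, 0.591, 0.807, -0.001]
contact_force: [0.4, -0.1, 0.1]
gripper_width: 1.001
grasp_force: 0.0
```

```bash
python3 - <<'E'
from h import *
import pickle
p=manip.grab_frame('wrist');pickle.dump(p,open('w2.pkl','wb'));save(p,'w2')
print([(np.round(r['extent']),round(r['confidence'],2)) for r in manip.search_frame(p,'chock')[:2]])
plan([.437,.305,.1],17.4)
E
```

```text
[(array([270.,  14., 342., 149.]), 0.89)]
shift [0.527 0.161 1.04 ] turn 0.0 | pos [0.4377 0.2225 0.256 ] yaw 17.41 F [ 0.68 -0.42 -0.21] w 0.993 g 0.0 t 3.92
```

View pics/w2.png

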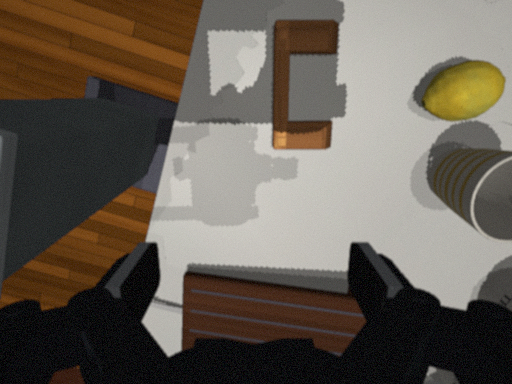

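The wrist view shows the chock with its bar from about (281,20) to (281,149), toes pointing right (away from the robot), no obstructions near it.

```bash
python3 - <<'E'
from h import *
import pickle
p=pickle.load(open('w2.pkl','rb'));P=pickle.load(open('p0.pkl','rb'))
for z in(.011,.022):
  print(z,[at_z(p,u,v,z)[:2].round(4) for u,v in((273.5,20),(274,149),(288.5,20),(288.5,149),(338,22),(331,147))])
co,a,m=blob(p,(306,82),r=85)
r=cv2.minAreaRect(np.array([at_z(p,u,v,.018)[:2]*1000 for u,v in co],np.float32));print(a,r)
# height by triangulation: bar ends outer near corners, wrist vs top
t=P['top']
for n,a,b in(('L',(273.5,20),(209/1.5,360/1.5)),('R',(274,149),(267/1.5,342/1.5))): print(n,tri((p,*a),(t,*b)).round(4))
w=pickle.load(open('w1.pkl','rb'))
print('pin',at_z(w,283,119,.0225),[at_z(w,u,v,.0225)[:2].round(4) for u,v in((220,117.5),(346,120.5))])
E
```

```text
0.011 [array([0.4136, 0.3678]), array([0.4564, 0.242 ]), array([0.4282, 0.3724]), array([0.4722, 0.247 ]), array([0.4773, 0.386 ]), array([0.5176, 0.2638])]
0.022 [array([0.4137, 0.3655]), array([0.4552, 0.2435]), array([0.4279, 0.37  ]), array([0.4705, 0.2484]), array([0.4754, 0.3831]), array([0.5146, 0.2646])]
1315 ((473.7957763671875, 289.1925048828125), (63.178436279296875, 77.18055725097656), 17.556156158447266)
L [ 0.4143  0.3773 -0.0324]
R [0.4528 0.243  0.0236]
pin [ 0.39242493 -0.2859833   0.0225    ] [array([ 0.3698, -0.2219]), array([ 0.4151, -0.3503])]
```

Request:
arm_command(
  moves=[
    [1,[0.1,0.04,0.2],0],
    [1,[0.2,0.08,0.4],0],
    [1,[0.3,0.11,0.6],0],
    [1,[0.3,0.11,0.6],0],
    [1,[0.3,0.11,0.6],0],
  ],
)

```text
time: 4.33
tool_pos: [0.4387, 0.2697, 0.1645]
tool_rot: [-0.001, 0.592, 0.806, -0.002]
contact_force: [-0.1, 0.2, 0.3]
gripper_width: 0.999
grasp_force: 0.0
```

```bash
python3 - <<'E'
from h import *
import pickle
p=manip.grab_frame('wrist');pickle.dump(p,open('w3.pkl','wb'));save(p,'w3')
plan([.437,.305,.1],17.4)
E
```

```text
shift [0.228 0.05  0.445] turn 0.0001 | pos [0.44   0.2701 0.1667] yaw 17.44 F [0.21 1.2  0.74] w 1.006 g 0.0 t 4.38
```

View pics/w3.png

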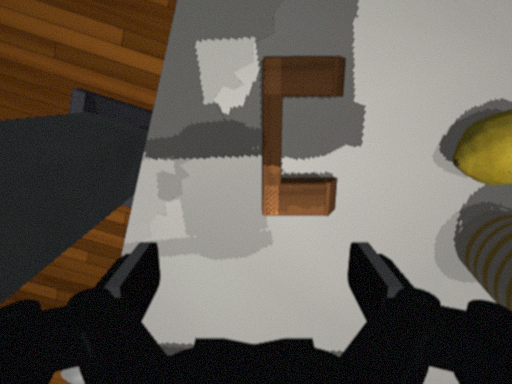

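The bar's top now spans (262–281, 57–215) and the toe ends are at x≈340.

```bash
python3 - <<'E'
from h import *
import pickle
p=pickle.load(open('w2.pkl','rb'));q=pickle.load(open('w3.pkl','rb'));t=pickle.load(open('p0.pkl','rb'))['top']
for n,a,b in(('nearL',(273.5,20),(262,57)),('nearR',(274,149),(262,215)),('toeL',(338,22),(345,58)),('inR',(288.5,122),(282,178))): print(n,tri((p,*a),(q,*b)).round(4))
print([at_z(q,u,v,.022)[:2].round(4) for u,v in((262,57),(262,215),(281.5,57),(281.5,215),(271.5,136))])
print('pin top',[at_z(t,u/1.5,v/1.5,.0225)[:2].round(4) for u,v in((524,364),(480,380),(567,348))])
# tip and grasp projections at the chosen target
b=at_z(q,271.5,136,.022); plan([b[0],b[1],.033],17.6); plan([b[0],b[1],.09],17.6)
E
```

```text
nearL [0.4141 0.3656 0.0215]
nearR [0.4548 0.2432 0.0199]
toeL [0.4767 0.3853 0.0135]
inR [ 0.464   0.2749 -0.0038]
[array([0.4146, 0.3655]), array([0.454 , 0.2439]), array([0.4287, 0.37  ]), array([0.4701, 0.249 ]), array([0.4402, 0.3112])]
pin top [array([ 0.3897, -0.2845]), array([ 0.36  , -0.1925]), array([ 0.4197, -0.3749])]
shift [0.262 0.084 0.891] turn -0.0004 | pos [0.44   0.2701 0.1667] yaw 17.44 F [0.21 1.2  0.74] w 1.006 g 0.0 t 4.38
shift [0.262 0.084 0.511] turn -0.0004 | pos [0.44   0.2701 0.1667] yaw 17.44 F [0.21 1.2  0.74] w 1.006 g 0.0 t 4.38
```

Request:
arm_command(
  moves=[
    [1,[0.12,0.05,0.2],-0.002],
    [1,[0.233,0.085,0.4],-0.002],
    [1,[0.233,0.085,0.55],-0.002],
    [1,[0.233,0.085,0.7],-0.002],
    [1,[0.233,0.085,0.8],-0.002],
    [1,[0.233,0.085,0.88],-0.002],
    [1,[0.233,0.085,0.88],-0.002],
    [1,[0.233,0.085,0.88],-0.002],
    [-1,[0.233,0.085,0.88],-0.002],
    [-1,[0.233,0.085,0.88],-0.002],
    [-1,[0.233,0.085,0.88],-0.002],
    [-1,[0.233,0.085,0.88],-0.002],
    [-1,[0.233,0.085,0.88],-0.002],
    [-1,[0.233,0.085,0.88],-0.002],
    [-1,[0.233,0.085,0.88],-0.002],
    [-1,[0.233,0.085,0.88],-0.002],
    [-1,[0.233,0.085,0.88],-0.002],
    [-1,[0.233,0.085,0.88],-0.002],
  ],
)

```text
time: 5.88
tool_pos: [0.4417, 0.3087, 0.0349]
tool_rot: [0.0, 0.586, 0.81, 0.0]
contact_force: [-0.5, -0.7, 5.5]
gripper_width: 0.164
grasp_force: 61.8
```

```bash
python3 - <<'E'
from h import *
print(manip.tcp_to_tips); plan([.437,.305,.16],17.4)
E
```

```text
0.025
shift [-0.014 -0.037 -0.834] turn 0.0024 | pos [0.4417 0.3087 0.0349] yaw 18.27 F [-0.54 -0.67  5.54] w 0.164 g 61.8 t 5.88
```

Request:
arm_command(
  moves=[
    [-1,[0,0,-0.2],0],
    [-1,[0,0,-0.4],0],
    [-1,[0,0,-0.6],0],
    [-1,[0,0,-0.8],0],
    [-1,[0,0,-0.8],0],
    [-1,[0,0,-0.8],0],
  ],
)

```text
time: 6.38
tool_pos: [0.4421, 0.3089, 0.1557]
tool_rot: [0.001, 0.586, 0.81, 0.001]
contact_force: [-0.2, -0.7, -3.1]
gripper_width: 0.171
grasp_force: 60.9
```

```bash
python3 - <<'E'
from h import *
import pickle
t=manip.grab_frame('top')
co,a,m=blob(t,(261,196),dark=True,r=75)
ang=0.2
B=cv2.boxPoints(cv2.minAreaRect(co.astype(np.float32)))
ap=cv2.approxPolyDP(co.astype(np.float32)[:,None],6,True)[:,0]
print(a,ap)
for S in (B,ap):
    W=[]
    for u,v in S:
        z=.053 if v<196 else .023
        W.append(at_z(t,u,v,z)[:2])
    W=np.array(W);print(W.round(3),W.mean(0).round(4))
# chock in hand vs fingers
c,a,m=blob(t,proj(t,[.46,.31,.14]),r=35);w=np.array([at_z(t,u,v,.14)[:2]*1000 for u,v in c],np.float32);print('chock',a,cv2.minAreaRect(w))
p=manip.grab_frame('wrist');save(p,'w4')
plan([.5,.1,.16],12.6)
E
```

```text
5682 [[285. 149.]
 [217. 167.]
 [237. 242.]
 [304. 225.]]
[[ 0.637  0.117]
 [ 0.686 -0.095]
 [ 0.446 -0.151]
 [ 0.399  0.063]] [ 0.5419 -0.0167]
[[ 0.682 -0.094]
 [ 0.632  0.115]
 [ 0.402  0.062]
 [ 0.448 -0.147]] [ 0.5412 -0.016 ]
chock 566 ((421.0313720703125, 369.5069274902344), (140.3888702392578, 50.1475715637207), 22.867259979248047)
shift [-1.441 -0.056 -0.051] turn 0.0157 | pos [0.4401 0.3079 0.1521] yaw 18.27 F [-0.78  0.72 -2.34] w 0.168 g 60.9 t 6.48
```

View pics/w4.png

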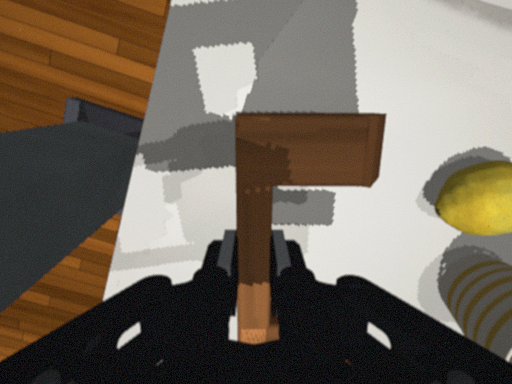

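The chock is held square by the bar's middle. The board is at about (0.5415, -0.0165), yaw 12.8°.

Request:
arm_command(
  moves=[
    [-1,[-0.2,0,0],0.005],
    [-1,[-0.4,0,0],0.01],
    [-1,[-0.6,0,0],0.0152],
    [-1,[-0.8,0,0],0.0152],
    [-1,[-1,0,0],0.0152],
    [-1,[-1,0,0],0.0152],
  ],
)

```text
time: 6.98
tool_pos: [0.488, 0.1619, 0.1514]
tool_rot: [-0.001, 0.626, 0.78, -0.002]
contact_force: [0.6, -0.3, -2.0]
gripper_width: 0.168
grasp_force: 60.9
```

Request:
arm_command(
  moves=[
    [-1,[-0.2,0,0],0],
    [-1,[-0.4,0,0],0],
    [-1,[-0.6,0,0],0],
    [-1,[-0.8,0,0],0],
    [-1,[-1,0,0],0],
    [-1,[-1,0,0],0],
    [-1,[-1,0,0],0],
  ],
)

```text
time: 7.57
tool_pos: [0.5205, 0.0191, 0.152]
tool_rot: [-0.002, 0.625, 0.781, -0.001]
contact_force: [-0.2, 0.6, -2.7]
gripper_width: 0.164
grasp_force: 60.9
```

```bash
python3 - <<'E'
from h import *
plan([.4703,-.0327,.085],12.8)
E
```

```text
shift [-0.265 -0.4    0.448] turn -0.0004 | pos [0.5205 0.0191 0.152 ] yaw 12.64 F [-0.24  0.65 -2.74] w 0.164 g 60.9 t 7.57
```

Request:
arm_command(
  moves=[
    [-1,[-0.13,-0.2,0.1],0],
    [-1,[-0.265,-0.4,0.2],0],
    [-1,[-0.265,-0.4,0.3],0],
    [-1,[-0.265,-0.4,0.4],0],
    [-1,[-0.265,-0.4,0.46],0],
    [-1,[-0.265,-0.4,0.46],0],
    [-1,[-0.265,-0.4,0.48],0],
    [-1,[-0.265,-0.4,0.48],0],
    [-1,[-0.265,-0.4,0.5],0],
    [-1,[-0.265,-0.4,0.5],0],
    [-1,[-0.265,-0.4,0.52],0],
    [-1,[-0.265,-0.4,0.52],0],
  ],
)

```text
time: 8.57
tool_pos: [0.4719, -0.0322, 0.0762]
tool_rot: [-0.0, 0.624, 0.782, -0.0]
contact_force: [0.1, -0.2, -2.0]
gripper_width: 0.168
grasp_force: 60.9
```

```bash
python3 - <<'E'
from h import *
plan([.4703,-.0327,.07],12.8)
E
```

```text
shift [-0.001 -0.011  0.041] turn 0.0 | pos [ 0.4719 -0.0322  0.0762] yaw 12.8 F [ 0.06 -0.17 -1.96] w 0.168 g 60.9 t 8.57
```

Request:
arm_command(
  moves=[
    [-1,[0,0,0.015],0],
    [-1,[0,0,0.03],0],
    [-1,[0,0,0.03],0],
    [-1,[0,0,0.03],0],
  ],
)

```text
time: 8.9
tool_pos: [0.4717, -0.0323, 0.0716]
tool_rot: [-0.0, 0.624, 0.781, -0.0]
contact_force: [1.3, 0.4, -1.3]
gripper_width: 0.163
grasp_force: 60.9
```

Request:
arm_command(
  moves=[
    [-1,[0,0,0.01],0],
    [-1,[0,0,0.02],0],
    [-1,[0,0,0.02],0],
    [-1,[0,0,0.02],0],
  ],
)

```text
time: 9.23
tool_pos: [0.472, -0.0324, 0.0701]
tool_rot: [-0.0, 0.624, 0.782, -0.0]
contact_force: [-7.4, 0.3, 7.4]
gripper_width: 0.164
grasp_force: 62.1
```

Request:
arm_command(
  moves=[
    [-1,[0,0,0.01],0],
    [-1,[0,0,0.02],0],
    [-1,[0,0,0.02],0],
  ],
)

```text
time: 9.48
tool_pos: [0.4724, -0.0326, 0.0682]
tool_rot: [-0.0, 0.624, 0.781, -0.0]
contact_force: [-11.7, 0.8, 16.6]
gripper_width: 0.166
grasp_force: 64.4
```

Request:
arm_command(
  moves=[
    [0.2,[0,0,0],0],
    [0.2,[0,0,0],0],
    [0.2,[0,0,0],0],
    [0.2,[0,0,0],0],
    [0.2,[0,0,0],0],
    [0.2,[0,0,0],0],
    [0.2,[0,0,-0.15],0],
    [0.2,[0,0,-0.3],0],
    [0.2,[0,0,-0.5],0],
    [0.2,[0,0,-0.75],0],
    [0.2,[0,0,-1],0],
    [0.2,[0,0,-1],0],
  ],
)

```text
time: 10.48
tool_pos: [0.476, -0.0332, 0.2249]
tool_rot: [0.007, 0.624, 0.782, 0.003]
contact_force: [1.6, -0.7, 0.4]
gripper_width: 0.595
grasp_force: 0.0
```

```bash
python3 - <<'E'
from h import *
p=manip.grab_frame('top');save(p,'t2',(180,120,390,280),3)
q=manip.grab_frame('wrist');import pickle;pickle.dump((p,q),open('t2.pkl','wb'))
for k in(p,q):print([(np.round(r['extent']),round(r['confidence'],2)) for r in manip.search_frame(k,'chock')[:2]])
a=np.zeros((480,640,3),np.uint8)
plan([.39,-.28,.2],19.4)
cv2.imwrite('pics/t2.png',np.vstack([cv2.resize(p['frame'][120:280,180:390,::-1],(512,390))[:, :],q['frame'][:200:,:,::-1]]))
E
```

```text
[]
[(array([238.,  99., 319., 241.]), 0.64)]
shift [-1.491 -0.894  0.098] turn -0.0184 | pos [ 0.4713 -0.0322  0.2147] yaw 12.79 F [-0.36 -0.53  0.11] w 0.601 g 0.0 t 10.68
```

View pics/t2.png

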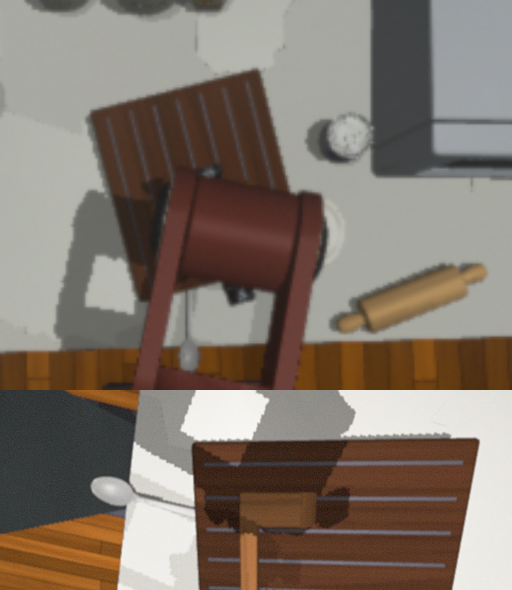

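Board in the wrist view spans cols 193–478; the chock sits on it with its bar at col ~248, toe tip at col ~318, uphill to the right.

```bash
python3 - <<'E'
from h import *
import pickle
p,q=pickle.load(open('t2.pkl','rb'))
O=np.array([.5415,-.0165]);y=np.radians(12.8);M=np.array([[np.cos(y),np.sin(y)],[-np.sin(y),np.cos(y)]])
for n,(u,v),z in(('barL low',(240,101),.05),('barL-toe tip base',(318,101),.037),('bar mid low edge',(241,170),.05),('board lowleft',(193,54),.023),('board highleft',(478,49),.053)):
    X=at_z(q,u,v,z);print(n,X.round(4),(M@(X[:2]-O)).round(4))
# predicted corners for the ideal chock pose
for xy in((-.035-.046,.065),(-.011,.065),(-.081,-.065),(-.011,-.065)):
    W=M.T@np.array(xy)+O;z=.038+.123*xy[0];print(proj(q,[*W,z+.022]).round(0),proj(q,[*W,z]).round(0))
s=manip.grab_frame('scene');cv2.imwrite('pics/s2.png',cv2.resize(s['frame'][130:250,190:340,::-1],(600,480)))
E
```

```text
barL low [0.4503 0.0285 0.05  ] [-0.0789  0.0641]
barL-toe tip base [0.5194 0.044  0.037 ] [-0.0081  0.0639]
bar mid low edge [ 0.4642 -0.0316  0.05  ] [-0.0787  0.0024]
board lowleft [0.399  0.0588 0.023 ] [-0.1223  0.105 ]
board highleft [0.6345 0.1133 0.053 ] [0.1195 0.106 ]
[238. 100.] [239.  99.]
[320. 100.] [315. 100.]
[239. 237.] [240. 228.]
[312. 240.] [308. 231.]
```

Request:
arm_command(
  moves=[
    [1,[-0.25,-0.15,0],-0.018],
    [1,[-0.5,-0.3,0],-0.018],
    [1,[-0.75,-0.45,0],-0.018],
    [1,[-0.75,-0.45,0],-0.018],
    [1,[-0.75,-0.45,0],-0.018],
  ],
)

```text
time: 11.15
tool_pos: [0.4295, -0.1587, 0.2139]
tool_rot: [-0.002, 0.581, 0.814, -0.0]
contact_force: [0.8, -0.3, -0.4]
gripper_width: 0.998
grasp_force: 0.0
```

```bash
python3 - <<'E'
from h import *
plan([.392,-.285,.2],19.4)
p=manip.grab_frame('wrist');import pickle;pickle.dump(p,open('w5.pkl','wb'))
s=manip.grab_frame('scene')
a=cv2.resize(s['frame'][130:250,190:340,::-1],(500,400))
cv2.imwrite('pics/w5.png',np.hstack([a[:, :384],cv2.resize(p['frame'][:,:,::-1],(416,400),interpolation=cv2.INTER_AREA)]) if 0 else np.vstack([a[:300],cv2.resize(p['frame'][:300,:,::-1],(500,293))]))
E
```

```text
shift [-0.715 -0.51   0.092] turn -0.0011 | pos [ 0.4295 -0.1587  0.2139] yaw 19.0 F [ 0.75 -0.33 -0.36] w 0.998 g 0.0 t 11.15
```

View pics/w5.png

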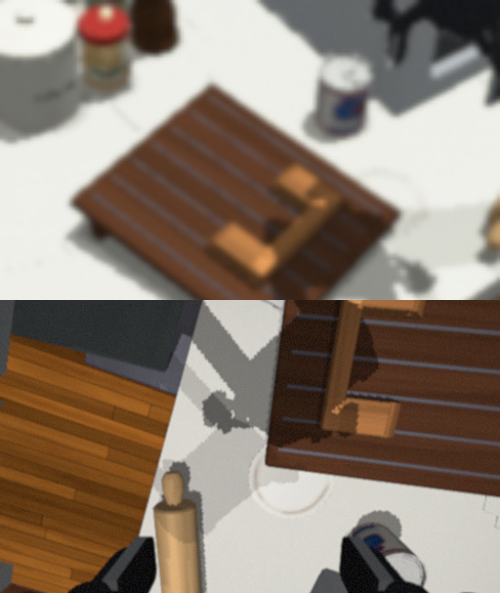

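The chock lies square on the board in the scene and wrist views. The pin's left handle is at (177,177) in this wrist view.

```bash
python3 - <<'E'
from h import *
import pickle
w1=pickle.load(open('w1.pkl','rb'));w5=pickle.load(open('w5.pkl','rb'))
print('handle end',tri((w1,187,118),(w5,177,178)).round(4))
for u,v in((177,178),(179,210),(185,297)): print(at_z(w5,u,v,.0225)[:2].round(4))
c,a,m=blob(w5,(185,260),r=70)
h=cv2.cvtColor(w5['frame'],cv2.COLOR_RGB2HSV);print(h[215:300:15,150:215:8,1])
plan([.392,-.285,.12],19.4)
E
```

```text
handle end [ 0.3588 -0.1897  0.0277]
[ 0.3594 -0.1914]
[ 0.3703 -0.2236]
[ 0.404  -0.3215]
[[ 11 112 122 112 109 109 110  11  10]
 [ 12  41 113 109 111 111 118  19  16]
 [118   9 110 108 114 114 115  21   9]
 [ 73  17 110 112 110 115 114  11  12]
 [ 28 230 114 109 111 116 116   5  15]
 [191  12 117 113 113 109 111  17   8]]
shift [-0.726 -0.523  0.628] turn -0.0005 | pos [ 0.4305 -0.1565  0.2143] yaw 19.21 F [-0.1   0.13  0.54] w 1.001 g 0.0 t 11.25
```

Request:
arm_command(
  moves=[
    [1,[-0.24,-0.17,0.1],0],
    [1,[-0.48,-0.35,0.2],0],
    [1,[-0.727,-0.525,0.3],0],
    [1,[-0.727,-0.525,0.45],0],
    [1,[-0.727,-0.525,0.6],0],
    [1,[-0.727,-0.525,0.6],0],
    [1,[-0.727,-0.525,0.6],0],
  ],
)

```text
time: 11.83
tool_pos: [0.3923, -0.2838, 0.124]
tool_rot: [-0.002, 0.578, 0.816, 0.001]
contact_force: [0.6, 0.2, 0.1]
gripper_width: 0.999
grasp_force: 0.0
```

```bash
python3 - <<'E'
from h import *
p=manip.grab_frame('wrist')
m=p['frame'];h=cv2.cvtColor(m,cv2.COLOR_RGB2HSV)
r=(h[...,0]<25)&(h[...,1]>80)&(h[...,1]<150)&(h[...,2]>60)
for v in(60,100,140,180,220,260):
    x=np.flatnonzero(r[v,200:330])+200;print(v,x.min() if len(x) else None,x.max() if len(x) else None,len(x))
plan([.3927,-.2857,.032],19.4)
T=manip.state();X=np.array([.3927,-.2857,.0225]);d=np.array([-.333,.943,0]);print([proj(p,X+d*k).round(0) for k in(0,.03,.06,.1)])
E
```

```text
60 219 268 34
100 206 263 24
140 221 284 64
180 222 283 62
220 223 282 60
260 225 281 57
shift [-0.006 -0.006  0.626] turn -0.0 | pos [ 0.3933 -0.2846  0.1258] yaw 19.39 F [0.39 0.27 0.38] w 1.001 g 0.0 t 11.88
[array([253., 201.]), array([253., 160.]), array([253., 116.]), array([253.,  52.])]
```

Request:
arm_command(
  moves=[
    [1,[0,0,0.15],0],
    [1,[0,0,0.3],0],
    [1,[0,0,0.42],0],
    [1,[-0.005,-0.005,0.54],0],
    [1,[-0.005,-0.005,0.62],0],
    [1,[-0.005,-0.005,0.62],0],
    [1,[-0.005,-0.005,0.62],0],
    [-1,[-0.005,-0.005,0.62],0],
    [-1,[-0.005,-0.005,0.62],0],
    [-1,[-0.005,-0.005,0.62],0],
    [-1,[-0.005,-0.005,0.62],0],
    [-1,[-0.005,-0.005,0.62],0],
    [-1,[-0.005,-0.005,0.62],0],
    [-1,[-0.005,-0.005,0.62],0],
    [-1,[-0.005,-0.005,0.62],0],
    [-1,[-0.005,-0.005,0.62],0],
  ],
)

```text
time: 13.22
tool_pos: [0.393, -0.2876, 0.0344]
tool_rot: [0.001, 0.579, 0.815, -0.0]
contact_force: [-0.3, 1.8, 5.5]
gripper_width: 0.507
grasp_force: 61.1
```

Request:
arm_command(
  moves=[
    [-1,[0,0,-0.15],0],
    [-1,[0,0,-0.35],0],
    [-1,[0,0,-0.55],0],
    [-1,[0,0,-0.75],0],
    [-1,[0,0,-0.95],0],
    [-1,[0,0,-0.95],0],
    [-1,[0,0,-0.95],0],
  ],
)

```text
time: 13.8
tool_pos: [0.3927, -0.2875, 0.1767]
tool_rot: [0.002, 0.579, 0.815, -0.0]
contact_force: [0.2, -0.1, -4.4]
gripper_width: 0.504
grasp_force: 63.1
```

```bash
python3 - <<'E'
from h import *
p=manip.grab_frame('wrist');import pickle;pickle.dump(p,open('w6.pkl','wb'));save(p,'w6')
O=np.array([.5415,-.0165]);y=np.radians(12.8);W=O+.01*np.array([np.cos(y),np.sin(y)])
plan([*W,.17],12.8)
E
```

```text
shift [1.362 1.603 0.029] turn 0.018 | pos [ 0.3917 -0.2864  0.1743] yaw 19.27 F [-0.61 -0.11 -4.58] w 0.504 g 63.1 t 13.85
```

View pics/w6.png

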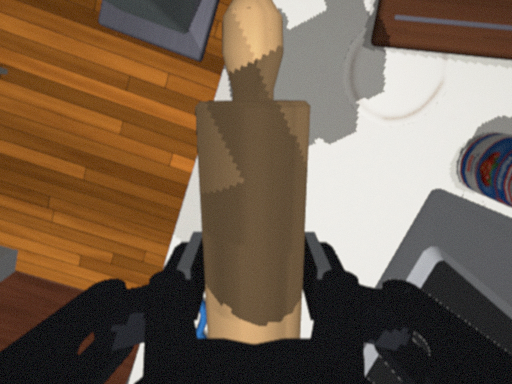

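The pin is gripped at the middle of its barrel, lifted clear.

Request:
arm_command(
  moves=[
    [-1,[0.2,0,0],0],
    [-1,[0.4,0.1,0],0.006],
    [-1,[0.6,0.2,0],0.012],
    [-1,[0.8,0.35,0],0.018],
    [-1,[1,0.5,0],0.018],
    [-1,[1,0.6,0],0.018],
    [-1,[1,0.6,0],0.018],
  ],
)

```text
time: 14.43
tool_pos: [0.4273, -0.1128, 0.1721]
tool_rot: [-0.002, 0.622, 0.783, -0.0]
contact_force: [0.1, 0.4, -2.7]
gripper_width: 0.508
grasp_force: 63.0
```

Request:
arm_command(
  moves=[
    [-1,[0.12,0.2,0],0],
    [-1,[0.24,0.4,0],0],
    [-1,[0.24,0.6,0],0],
    [-1,[0.24,0.8,0],0],
    [-1,[0.24,0.95,0],0],
    [-1,[0.24,0.95,0],0],
    [-1,[0.24,0.95,0],0],
  ],
)

```text
time: 15.02
tool_pos: [0.5575, -0.0492, 0.1723]
tool_rot: [-0.002, 0.624, 0.782, -0.001]
contact_force: [-0.1, -0.1, -3.9]
gripper_width: 0.504
grasp_force: 63.3
```

```bash
python3 - <<'E'
from h import *
O=np.array([.5415,-.0165]);y=np.radians(12.8)
for a,z in((.014,.085),(.012,.0755)):
  W=O+a*np.array([np.cos(y),np.sin(y)]);plan([*W,z],12.8)
E
```

```text
shift [0.235 0.04  0.582] turn -0.0 | pos [ 0.5575 -0.0492  0.1723] yaw 12.8 F [-0.14 -0.11 -3.9 ] w 0.504 g 63.3 t 15.02
shift [0.235 0.027 0.646] turn -0.0 | pos [ 0.5575 -0.0492  0.1723] yaw 12.8 F [-0.14 -0.11 -3.9 ] w 0.504 g 63.3 t 15.02
```

Request:
arm_command(
  moves=[
    [-1,[0.12,0.02,0.1],0],
    [-1,[0.235,0.04,0.2],0],
    [-1,[0.235,0.04,0.35],0],
    [-1,[0.235,0.04,0.48],0],
    [-1,[0.235,0.04,0.56],0],
    [-1,[0.235,0.04,0.6],0],
    [-1,[0.235,0.04,0.62],0],
    [-1,[0.235,0.04,0.62],0],
    [-1,[0.235,0.04,0.62],0],
  ],
)

```text
time: 15.77
tool_pos: [0.5573, -0.0136, 0.0833]
tool_rot: [0.001, 0.624, 0.781, 0.0]
contact_force: [-0.2, -0.0, -3.4]
gripper_width: 0.504
grasp_force: 63.4
```

```bash
python3 - <<'E'
from h import *
p=manip.grab_frame('wrist');s=manip.grab_frame('scene')
cv2.imwrite('pics/w7.png',np.vstack([cv2.resize(s['frame'][130:250,190:340,::-1],(500,400))[:300],cv2.resize(p['frame'][:300,:,::-1],(500,293))]))
O=np.array([.5415,-.0165]);y=np.radians(12.8)
W=O+.003*np.array([np.cos(y),np.sin(y)]);plan([*W,.073],12.8)
E
```

```text
shift [ 0.005 -0.09   0.072] turn -0.0001 | pos [ 0.5577 -0.0135  0.0838] yaw 12.78 F [ 0.15  0.09 -3.01] w 0.503 g 63.4 t 15.87
```

View pics/w7.png

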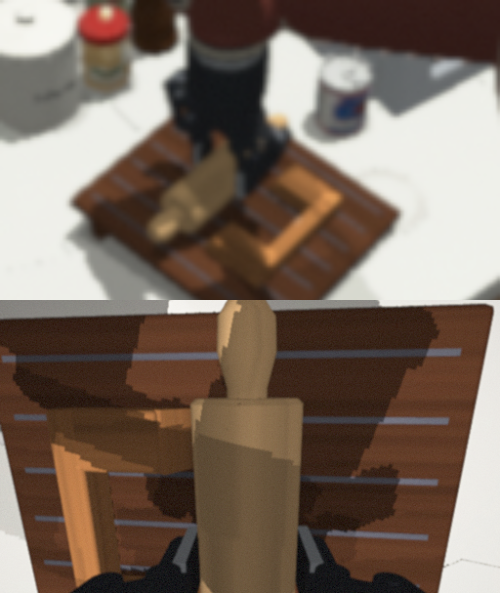

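The pin is parallel to the chock and hangs just uphill of the toes. Next I lower it and close up to the toes.

Request:
arm_command(
  moves=[
    [-1,[0,0,0.025],0],
    [-1,[0,0,0.045],0],
    [-1,[0,-0.02,0.052],0],
    [-1,[0,-0.04,0.055],0],
    [-1,[0,-0.06,0.06],0],
    [-1,[0,-0.06,0.06],0],
    [-1,[0,-0.06,0.06],0],
  ],
)

```text
time: 16.45
tool_pos: [0.5475, -0.0153, 0.0735]
tool_rot: [-0.0, 0.624, 0.782, -0.0]
contact_force: [-1.2, -1.1, -0.4]
gripper_width: 0.511
grasp_force: 63.6
```

Request:
arm_command(
  moves=[
    [-1,[0,-0.01,0.005],0],
    [-1,[0,-0.02,0.01],0],
    [-1,[0,-0.02,0.01],0],
    [-1,[0,-0.02,0.01],0],
  ],
)

```text
time: 16.78
tool_pos: [0.5464, -0.0158, 0.0733]
tool_rot: [0.001, 0.624, 0.781, 0.001]
contact_force: [2.0, 1.5, 5.5]
gripper_width: 0.503
grasp_force: 64.0
```

Request:
arm_command(
  moves=[
    [-1,[0,-0.01,0.001],0],
    [-1,[0,-0.02,0.002],0],
    [-1,[0,-0.02,0.002],0],
    [-1,[0,-0.02,0.002],0],
    [-1,[0,-0.02,0.002],0],
  ],
)

```text
time: 17.2
tool_pos: [0.5434, -0.0167, 0.0729]
tool_rot: [0.001, 0.624, 0.781, 0.001]
contact_force: [2.3, 0.4, 6.4]
gripper_width: 0.502
grasp_force: 64.3
```

Request:
arm_command(
  moves=[
    [-1,[0,-0.01,0.001],0],
    [-1,[0,-0.02,0.002],0],
    [-1,[0,-0.03,0.003],0],
    [-1,[0,-0.03,0.003],0],
    [-1,[0,-0.03,0.003],0],
    [-1,[0,-0.03,0.003],0],
  ],
)

```text
time: 17.7
tool_pos: [0.5389, -0.0178, 0.0723]
tool_rot: [0.001, 0.624, 0.781, 0.001]
contact_force: [2.9, 1.2, 5.2]
gripper_width: 0.509
grasp_force: 64.3
```

```bash
python3 - <<'E'
from h import *
import pickle
p=manip.grab_frame('wrist');pickle.dump(p,open('w8.pkl','wb'))
plan([.5415,-.0165,.0724],12.8)
O=np.array([.5415,-.0165]);y=np.radians(12.8);M=np.array([[np.cos(y),np.sin(y)],[-np.sin(y),np.cos(y)]])
print('pin drainer',M@(manip.state()['tool_pos'][:2]-O))
# predicted chock edges for origin x=-.045,-.05: left outer side of bar low corner, top
for o in(-.043,-.048,-.053):
  for xy,h in(((o-.035,.065),.022),((o-.019,.035),.022)):
    W=M.T@np.array(xy)+O;print(o,xy[1],proj(p,[*W,.038+.123*xy[0]+h]).round(1))
c=manip.search_frame(p,'chock')[:2];print(c)
g=cv2.cvtColor(p['frame'],cv2.COLOR_RGB2HSV)
# bright bar-top columns along rows
for v in(110,130,150,170,190,210,230): print(v,' '.join('%d/%d'%(g[v,u,1],g[v,u,2]) for u in range(20,130,5)))
E
```

```text
shift [ 0.005  0.019 -0.   ] turn -0.0 | pos [ 0.5389 -0.0178  0.0723] yaw 12.79 F [ 2.65 -0.6   5.85] w 0.507 g 64.3 t 17.75
pin drainer [-0.00286557 -0.00070365]
-0.043 0.065 [ 76.3 108.2]
-0.043 0.035 [120.6 178. ]
-0.048 0.065 [ 65.3 108.2]
-0.048 0.035 [109.9 177.6]
-0.053 0.065 [ 54.4 108.1]
-0.053 0.035 [ 99.3 177.3]
[{'extent': [59.9, 106.9, 209.9, 361.5], 'confidence': 0.93}]
110 143/102 145/100 154/101 145/81 140/53 148/50 149/53 170/48 181/48 158/50 163/50 148/50 113/52 120/49 139/57 163/50 144/55 117/61 159/53 114/56 130/59 147/52
130 31/141 145/88 142/90 153/95 152/99 156/95 142/104 144/94 150/100 139/86 143/82 157/83 143/82 159/80 139/90 157/81 154/81 140/89 151/83 168/79 151/86 155/87
150 3/220 99/100 160/99 154/98 157/101 141/103 141/98 145/100 137/99 143/102 152/146 147/142 144/133 154/104 141/96 146/94 168/91 134/99 133/98 154/96 139/97 149/96
170 5/235 5/237 152/94 133/107 146/105 146/105 150/100 149/99 151/101 148/98 152/121 120/255 153/152 147/153 144/152 151/147 153/130 145/128 144/133 149/130 141/137 145/132
190 4/236 4/236 6/239 164/87 146/91 151/91 143/96 157/94 142/95 156/108 145/107 152/170 150/213 150/218 153/223 156/223 150/228 155/196 151/96 132/91 136/105 135/102
210 6/237 9/238 8/237 7/233 146/89 164/90 130/88 150/90 144/103 148/105 144/103 147/104 151/221 150/209 149/223 151/226 156/222 150/225 144/136 148/100 139/99 154/98
230 5/236 5/236 5/238 5/238 24/189 150/97 137/104 116/110 28/128 24/129 24/130 25/122 26/117 149/223 151/214 151/227 146/230 147/229 150/212 141/92 146/89 159/90
```

The pin sits about 47 mm from the chock's origin, so it's up against the toes while still held. Next I ease off the press and release it.

Request:
arm_command(
  moves=[
    [-1,[0,0,-0.003],0],
    [-1,[0,0,-0.003],0],
    [0.1,[0,0,-0.003],0],
    [0.2,[0,0,-0.003],0],
    [0.3,[0,0,-0.003],0],
    [0.4,[0,0,-0.003],0],
    [0.5,[0,0,-0.003],0],
    [0.5,[0,0,-0.003],0],
    [0.5,[0,0,-0.003],0],
    [0.5,[0,0,-0.003],0],
    [0.5,[0,0,-0.003],0],
  ],
)

```text
time: 18.72
tool_pos: [0.5376, -0.0175, 0.0715]
tool_rot: [-0.0, 0.624, 0.781, -0.0]
contact_force: [-1.2, -0.3, 0.4]
gripper_width: 0.747
grasp_force: 0.0
```

Request:
arm_command(
  moves=[
    [0.5,[0,0,-0.05],0],
    [0.5,[0,0,-0.1],0],
    [0.5,[0,0,-0.2],0],
    [0.5,[0,0,-0.35],0],
    [0.5,[0,0,-0.5],0],
    [0.5,[0,0,-0.7],0],
    [0.5,[0,0,-0.9],0],
    [0.5,[0,0,-0.9],0],
    [0.5,[0,0,-0.9],0],
  ],
)

```text
time: 19.47
tool_pos: [0.5393, -0.0178, 0.2104]
tool_rot: [0.003, 0.624, 0.781, 0.002]
contact_force: [0.0, -0.0, -0.6]
gripper_width: 0.751
grasp_force: 0.0
```

```bash
python3 - <<'E'
from h import *
plan([.5415,-.0165,.2],12.8)
O=np.array([.5415,-.0165]);y=np.radians(12.8);M=np.array([[np.cos(y),np.sin(y)],[-np.sin(y),np.cos(y)]])
for _ in range(2):
  p=manip.grab_frame('wrist')
  g=cv2.cvtColor(p['frame'],cv2.COLOR_RGB2HSV)
  for k in('pin','chock'):print(k,[(np.round(r['extent']),round(r['confidence'],2)) for r in manip.search_frame(p,k)[:1]])
def pr(x,yy,h):
  W=M.T@np.array([x,yy])+O;return proj(p,[*W,.038+.123*x+h]).round(0)
print('pred pin: ',pr(-.003-.0225,.04,.0225),pr(-.003+.0225,.04,.0225),pr(-.003,.1,.0225),pr(-.003,.065,.0225))
print('pred chock low corner',pr(-.085,.065,.022),pr(-.085,.065,0),pr(-.015,.065,0))
for n in('scene','top'):
  q=manip.grab_frame(n)
  for k in('pin','chock','mug'):print(n,k,[(np.round(r['extent']),round(r['confidence'],2)) for r in manip.search_frame(q,k)[:1]])
E
```

```text
shift [0.005 0.016 0.07 ] turn -0.0 | pos [ 0.5393 -0.0178  0.2104] yaw 12.8 F [ 0.04 -0.01 -0.63] w 0.751 g 0.0 t 19.47
pin [(array([221.,  50., 277., 282.]), 0.59)]
chock [(array([152., 100., 229., 247.]), 0.83)]
pin [(array([224.,  50., 282., 283.]), 0.62)]
chock [(array([154.,  97., 232., 250.]), 0.97)]
pred pin:  [229. 135.] [284. 135.] [256.  56.] [256. 103.]
pred chock low corner [157. 103.] [164. 102.] [242. 103.]
scene pin [(array([240., 170., 284., 206.]), 0.6)]
scene chock [(array([252., 184., 290., 216.]), 0.63)]
scene mug [(array([143., 183., 171., 225.]), 0.93)]
top pin [(array([240., 204., 285., 228.]), 0.54)]
top chock [(array([243., 206., 282., 231.]), 0.98)]
top mug [(array([145., 131., 176., 170.]), 0.94)]
```

Request:
arm_command(
  moves=[
    [0.5,[0,0,-0.2],0],
    [0.5,[0,0,-0.2],0],
    [0.5,[0,0,-0.2],0],
    [0.5,[0,0,-0.2],0],
    [0.5,[0,0,-0.2],0],
    [0.5,[0,0,-0.2],0],
  ],
)

```text
time: 20.67
tool_pos: [0.5371, -0.0174, 0.2353]
tool_rot: [-0.001, 0.624, 0.781, -0.0]
contact_force: [0.4, -0.8, 0.1]
gripper_width: 0.747
grasp_force: 0.0
```

```bash
python3 - <<'E'
from h import *
O=np.array([.5415,-.0165]);y=np.radians(12.8);M=np.array([[np.cos(y),np.sin(y)],[-np.sin(y),np.cos(y)]])
F=[]
for _ in range(10):
  p=manip.grab_frame('wrist');F.append(p['frame'].astype(int))
print('motion',[int(np.abs(F[-1]-F[i]).mean(2)[40:260,100:320].mean()*100) for i in(0,3,6,8)])
g=cv2.cvtColor(p['frame'],cv2.COLOR_RGB2HSV)
for k in('pin','chock'):print(k,[(np.round(r['extent'],1),round(r['confidence'],2)) for r in manip.search_frame(p,k)[:1]])
def pr(x,yy,h):
  W=M.T@np.array([x,yy])+O;return proj(p,[*W,.038+.123*x+h]).round(1)
for o in(-.05,-.055):print(o,'pin sides',pr(o+.048-.0225,.04,.0225),pr(o+.048+.0225,.04,.0225),'chock',pr(o-.035,.065,.022),pr(o-.035,-.065,.022))
v=int(pr(0,.05,.02)[1]);print(v,[ (u,tuple(g[v,u])) for u in range(210,300,4)])
E
```

```text
motion [512, 431, 345, 345]
pin [(array([226.6,  55.9, 280.5, 267.5]), 0.74)]
chock [(array([162.6,  99.3, 230.9, 236.5]), 0.91)]
-0.05 pin sides [231.2 130.2] [280.6 130.8] chock [165.5 101.8] [175.2 231.9]
-0.055 pin sides [225.8 130.1] [275.  130.7] chock [160.2 101.7] [170.5 231.6]
119 [(210, (np.uint8(14), np.uint8(174), np.uint8(104))), (214, (np.uint8(15), np.uint8(162), np.uint8(107))), (218, (np.uint8(14), np.uint8(154), np.uint8(106))), (222, (np.uint8(11), np.uint8(154), np.uint8(103))), (226, (np.uint8(13), np.uint8(158), np.uint8(102))), (230, (np.uint8(17), np.uint8(114), np.uint8(101))), (234, (np.uint8(16), np.uint8(111), np.uint8(110))), (238, (np.uint8(17), np.uint8(108), np.uint8(113))), (242, (np.uint8(18), np.uint8(115), np.uint8(118))), (246, (np.uint8(16), np.uint8(115), np.uint8(126))), (250, (np.uint8(18), np.uint8(115), np.uint8(135))), (254, (np.uint8(15), np.uint8(114), np.uint8(148))), (258, (np.uint8(16), np.uint8(111), np.uint8(147))), (262, (np.uint8(17), np.uint8(108), np.uint8(137))), (266, (np.uint8(16), np.uint8(111), np.uint8(133))), (270, (np.uint8(16), np.uint8(114), np.uint8(128))), (274, (np.uint8(16), np.uint8(114), np.uint8(128))), (278, (np.uint8(17), np.uint8(115), np.uint8(102))), (282, (np.uint8(14), np.uint8(161), np.uint8(49))), (286, (np.uint8(15), np.uint8(227), np.uint8(46))), (290, (np.uint8(6), np.uint8(135), np.uint8(49))), (294, (np.uint8(13), np.uint8(125), np.uint8(53))), (298, (np.uint8(11), np.uint8(145), np.uint8(51)))]
```

```bash
python3 -c "
from plant import manip
print(manip.job_done())"
```

```text
the job is handed in; nothing more can be done
None
```

I set the chock square on the board just downhill of its middle, laid the pin against its toes, released both, left the mug alone and handed the job in; final measurements put both within tolerance, but the hand-in returned no verdict.

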